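Free and draw a dispenser plunger to its ring

ROBOT

A 6-joint arm with a two-finger parallel gripper is mounted at the origin on a cart in front of the work surface, level with it; the furniture and walls round the work are solid. World frame = base frame: x ahead of the robot, y to its left, z up, the work surface at z = 0. Lengths are in m, angles in rad, forces in N, time in s.
With the tool pointing down it reaches from about 0.35 to 0.875 m from the base axis. Payload 15.5 kg.
Tool frame: the origin (TCP) lies between the finger pads; the fingertips stand 22 mm ahead of it and the grasp point (between the pads) lies 3 mm ahead of it; z points along the fingers, y is the line along which they close (so a half turn about z gives the same grasp; the last joint's range is limited). The gripper opens to 85 mm and grips with 20 to 120 N. Pads are 22 mm wide; open, the fingers measure 114 mm over their backs; the gripper's body (76 mm by 85 mm) begins 54 mm behind the grasp point. The pads swing forward as they close: fully open they stand 13 mm farther back than shut.
Start: joints at [1.046, 0.494, 1.345, -0, 1.302, -0.096], TCP at [0.26, 0.568, 0.253] pointing down, gripper open.
Joint ranges: [-2.91, 2.91], [-0.82, 2.16], [0.22, 2.67], [-1.22, 4.37], [0.12, 2.79], [-3.08, 3.08]. Speed limits (rad/s): [1.89, 1.89, 2.57, 3.01, 3.01, 3.01].

INTERFACE

Orientations are given as a rotation vector (axis times angle).
In Python, from station import robot, optics, workorder gives the robot as it stands.
- The arm moves only by the tool move_arm, never from a script. Its argument "plan" is a list of rows, each a list of 7 numbers: the shift along the world's x, y, z in fractions of the full range, 1 being 80 cm, then the turn, a rotation vector about the world's x, y, z in parts of the range, where 1.0 means 90 degrees, then the finger opening in mm, from 0 to 85.4. A call has 1 to 5 rows; each row is the pose to reach, as a shift and turn from the pose commanded when the call began; what a row does not reach only later rows make up. A row lasts 1/10 s, in which the tool goes at most 50 mm and 8.59 degrees, less where a joint would pass 70% of its speed; a pose out of reach is approached as far as the arm can. A call with a gripper value outside its range is refused whole. The fingers move at their own pace and stop on an object; "squeeze" is the grip in N (left out, the last holds). Time passes only in rows, so rows that repeat a pose let the fingers close. It gives the time, the measured TCP pose, the force, the opening and the grip force at its end, in the units of the state.
- robot.observe(): the state, without advancing time (a new reading comes with each control period).
- optics.get_image(name): name is "scene" or "top"; returns the picture (420x560x3 uint8, red, green, blue); there is no depth.
- optics.camera_params(name): a dict with "mtx" (3x3 intrinsics, pixels), "rvec" (rotation vector, rad) and "tvec" (3), from world to camera coordinates, as OpenCV has them. Camera axes: x right, y down, z forward; pixel columns grow to the right and rows downward; lengths in m; the calibration is good to about 2 mm. A picture is of the moment at which its call begins. camera_params takes no time and is no camera call.
- workorder.close_job(): hands the job in; it is judged then, once.
The state is a dict: "time": time; "qpos": joint angles; "joint_velocities": joint speeds; "effort": joint torques, N m; "eef_pos": TCP position; "orientation": TCP orientation; "ft_force": force on the tool from outside, world axes, zero at the start; "wrist_torque": the same for the moment, N m; "opening": finger opening in m; "finger_force": force on a finger pad.
Only numpy, scipy, OpenCV 4.12 (cv2) and the standard library are available. Lean on these libraries where they do the work, as an engineer would, in place of code of your own. Each camera call takes 0.05 s, during which the arm holds its last target. There are 200 camera calls.

TASK

The twin syringe dispenser on the table is locked: first give the wing catch on its centre column a quarter turn clockwise (seen from above), so that its bar stands crosswise and both plungers are free. Then draw the plunger with the round knob straight up, without jamming or forcing it sideways in its barrel and without pulling it right out, until the dark ring engraved on its rod is level with the barrel's mouth, and finish with the robot still holding it there. Leave the T-headed plunger fully home, the catch crosswise and the small glassware round the dispenser where it is.

Things in the scene. Friction and masses are not known exactly. Their poses are not given: they have to be found in the camera images.
- dispenser: white base plate 84x186x15 mm fixed to the table, with two clear upright barrels (outer diameter 25) and between them an aluminium column. Origin: centre of the plate's underside, on the table; y along its length, z up. Barrel axes at x = 0, y = +58 and -58 mm; mouths 95 mm above the table; bores 17 mm in diameter, closed, 75 mm deep (floor 20 mm above the table)
- catch (a joint): angle of the wing catch, an aluminium bar 132x16x7 mm turning on top of the column; light friction (0.04 N m), stays where left. 0: bar along the dispenser's y, 2 mm above both plunger heads, which it keeps down. Grows clockwise seen from above to a stop at 1.57 (bar along the dispenser's x, plungers free). Starts between 0 and 0.25
- wing (a point): grip point of the catch, on its turning axis, 168 mm above the table. The wing is an upright grey tab on the middle of the bar, 44 mm long (along the bar), 8 mm thick, from 145 mm (top of the bar) to 178 mm above the table. The point's y lies along the wing and the bar
- round_plunger: loose plunger, about 0.16 kg: white ceramic rod of 16 mm diameter with a round grey knob (diameter 28, height 18 mm); stands in either barrel, down on the bore's floor. Origin: centre of the rod's foot, z up the rod; ring at 35 mm, knob from 98 to 116 mm. Only its weight and rubbing in the bore (1 mm wider) resist drawing it
- round_plunger_ring (a point): centre of the dark ring, 4 mm wide, engraved round the rod of the round-knobbed plunger; at first inside the barrel, 40 mm below the mouth
- round_plunger_head (a point): centre of the round knob; at first 127 mm above the table
- tee_plunger: the other plunger, of the same rod and ring, with a T-shaped grey head 14 x 44 x 18 mm (long along its own y); it stands in the other barrel and stays there. Origin: centre of the rod's foot
- beaker: small glass beaker, 45 mm in diameter, 57 mm high, standing near the dispenser; origin: centre of its underside
- vial: small white vial, 31 mm in diameter, 42 mm high, standing near the dispenser; origin: centre of its underside
- petri: flat glass dish with cover, 74 mm in diameter, 18 mm high, behind the dispenser; origin: centre of its underside
There are look-alikes about, which are no part of the job. Of the things that look like the dispenser, the larger one is meant.

How it is judged:
On the way, in this order (a step that is already met when the one before it is completed fails the run):
1. the wing catch is turned crosswise (past 1.2 rad) while the round-knobbed plunger is still home (value of joint catch above 1.2 rad and z of round_plunger in the frame of dispenser below 0.026 m), for 0.2 s.
2. the round-knobbed plunger is drawn until its ring is level with the barrel's mouth (within 5 mm), gripped (z of round_plunger_ring in the frame of dispenser between 0.09 and 0.1 m and contact force between the fingers and round_plunger above 2 N), for 0.2 s.
At the end, for the whole second after the job is handed in: round-knobbed plunger gripped (over 2 N) at rest, upright (tilt under 0.06 rad, under 15 N against the dispenser), its ring level with the barrel's mouth within 5 mm; catch crosswise (past 1.2 rad); T-headed plunger home within 5 mm (all of step 2 and contact force between round_plunger and dispenser below 15 N and angle between round_plunger's own z axis and vertical below 0.06 rad and linear speed of round_plunger below 0.02 m/s and value of joint catch above 1.2 rad and z of tee_plunger in the frame of dispenser below 0.025 m); the arm keeps its last pose, push and grip.
It fails at once if the round-knobbed plunger is pulled right out of its barrel (z of round_plunger in the frame of dispenser above 0.095 m).
It fails at once if the round-knobbed plunger, while it is being drawn (more than 4 mm up), is jammed or forced against its barrel with more than 40 N (z of round_plunger in the frame of dispenser above 0.024 m and contact force between round_plunger and dispenser above 40 N).
It fails at once if the T-headed plunger is drawn more than 10 mm (z of tee_plunger in the frame of dispenser above 0.03 m).
It fails at once if the beaker, the vial or the glass dish is moved more than 30 mm (distance of any of beaker, vial, petri from where it was at the start of the episode above 0.03 m).
It also fails if it takes over 56 s, if anything falls off the work surface, if the arm or the gripper's body presses on something with over 40 N, if the wrist force passes 120 N, or if a joint passes its speed limit or range.

## Working session

There is one attempt and no reset: what is moved stays moved. The work goes in short steps, Python scripts to look and compute and a tool call to move; the robot and the scene stay as the last step left them, time stands still between calls to the robot, and variables do not carry over. Pictures are saved under pics/ and viewed, at most 10 in all, crops included, and the job is handed in when it is done.

Besides the shell and the picture viewer there is one more tool, called after "Call:" by a JSON object that holds its "method" and its "body". move_arm: Moves the arm, as the interface text tells. Its arguments: {"type":"object","properties":{"plan":{"type":"array"},"squeeze":{"type":"number"}},"required":["plan"]}

```bash
mkdir -p pics; cat > h.py <<'E'
import numpy as np, cv2
from station import robot, optics, workorder
def P(n):
    c=optics.camera_params(n); R=cv2.Rodrigues(np.array(c["rvec"],float))[0]
    return np.array(c["mtx"],float),R,np.array(c["tvec"],float).reshape(3)
def ray(n,uv):
    K,R,t=P(n); d=R.T@np.linalg.inv(K)@np.array([uv[0],uv[1],1.]); return -R.T@t,d
def onz(n,uv,z):
    o,d=ray(n,uv); return o+d*(z-o[2])/d[2]
def tri(a,b):
    (o1,d1),(o2,d2)=ray("scene",a),ray("top",b)
    s=np.linalg.lstsq(np.stack([d1,-d2],1),o2-o1,rcond=None)[0]
    p,q=o1+s[0]*d1,o2+s[1]*d2; return (p+q)/2,np.linalg.norm(p-q)
def proj(n,p):
    K,R,t=P(n); x=K@(R@np.asarray(p,float)+t); return x[:2]/x[2]
E
python3 - <<'E'
from h import *
for n in("scene","top"):
    im=optics.get_image(n); cv2.imwrite(f"pics/{n}0.png",im[:,:,::-1])
    K,R,t=P(n); print(n,K.round(1).tolist(),(-R.T@t).round(3))
print(robot.observe())
a=[cv2.imread(f"pics/{n}0.png") for n in("scene","top")]
E
```

```text
scene [[458.3, 0.0, 283.1], [0.0, 458.3, 211.8], [0.0, 0.0, 1.0]] [ 0.042 -0.499  0.635]
top [[400.1, 0.0, 286.0], [0.0, 400.1, 211.4], [0.0, 0.0, 1.0]] [ 0.391 -0.033  0.947]
{'time': 0.1, 'qpos': array([ 1.04552677e+00,  4.94110722e-01,  1.34605352e+00, -6.11085455e-06,
        1.30250625e+00, -9.54994027e-02]), 'joint_velocities': array([-0.00038545, -0.00256595, -0.00136142, -0.00159231, -0.00111382,
        0.00068151]), 'effort': array([ 2.78772408e-03, -8.83573794e+01, -3.84559643e+01,  5.99398572e-05,
        5.07449105e-03, -9.01158478e-05]), 'eef_pos': array([0.26026397, 0.56790858, 0.25277159]), 'orientation': array([-6.69826401e-01, -3.06902286e+00,  1.61482192e-03]), 'ft_force': array([-0.02943278, -0.71840883,  0.85615637]), 'wrist_torque': array([-0.02544185, -0.01861744,  0.01669165]), 'finger_force': 0.0, 'opening': 0.08575866431117546}
```

View pics/scene0.png

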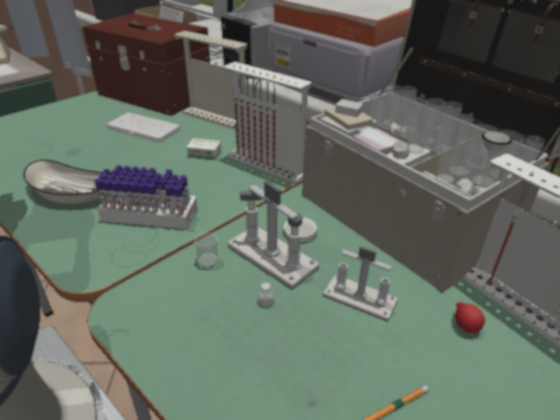

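View pics/top0.png

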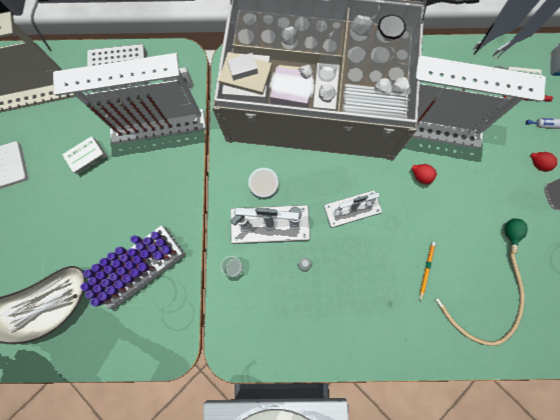

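The larger dispenser is at scene (272,240) and top (270,222). The smaller look-alike is at scene (362,285) and top (353,208). The beaker is at top (233,267), the vial at (305,264) and the dish at (263,183). I choose the larger one and will check it in a close crop.

```bash
python3 - <<'E'
from h import *
a=cv2.imread("pics/scene0.png")[170:290,190:340]; b=cv2.imread("pics/top0.png")[160:280,210:330]
cv2.imwrite("pics/c1.png",cv2.resize(a,None,fx=5,fy=5,interpolation=cv2.INTER_CUBIC))
cv2.imwrite("pics/c2.png",cv2.resize(b,None,fx=5,fy=5,interpolation=cv2.INTER_CUBIC))
E
```

```text
(no output)
```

View pics/c1.png

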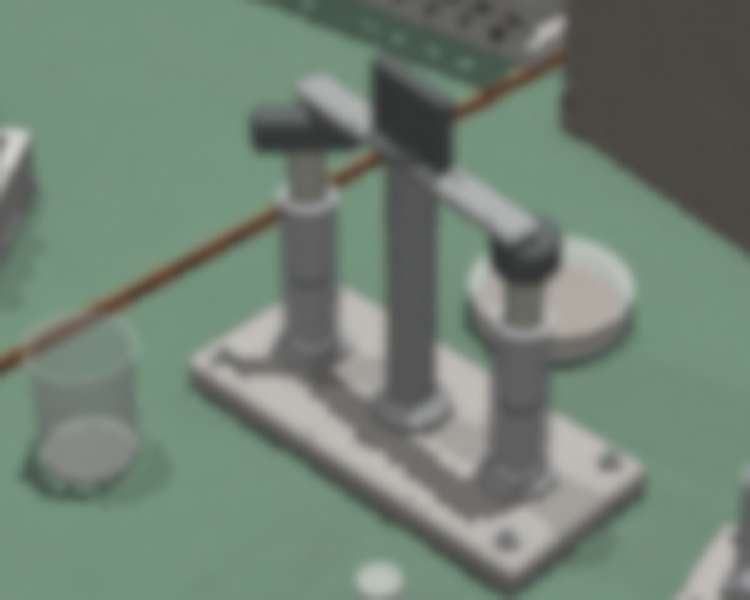

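View pics/c2.png

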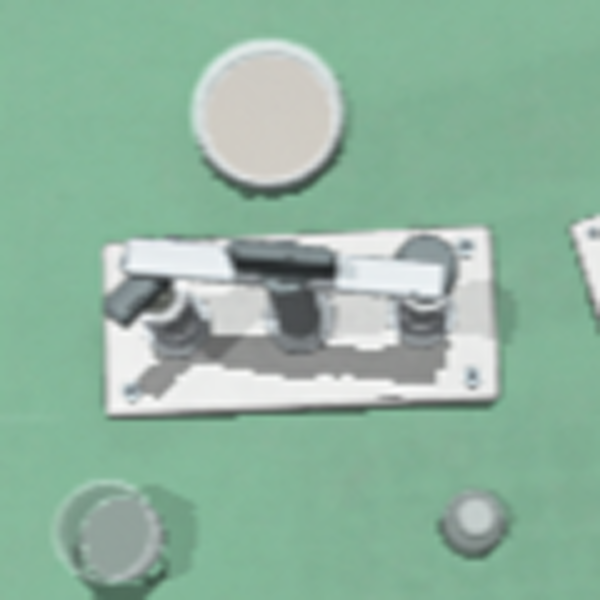

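The crops show the round knob at scene (295,220), top (295,212), on the right. The T head is on the left at top (236,220). The wing is at scene (272,193), top (267,211).

```bash
python3 - <<'E'
from h import *
S=lambda x,y:(190+x/5,170+y/5); T=lambda x,y:(210+x/5,160+y/5)
cs=[onz("top",T(*p),.015) for p in((105,245),(490,230),(497,402),(110,415))]
c2=[onz("scene",S(*p),.015) for p in((335,290),(645,470),(515,580),(190,365))]
for c in(cs,c2):
    c=np.array(c); print(c.round(4).tolist(),c.mean(0)); d=(c[0]-c[1])+(c[3]-c[2]); print("yaw of dispenser y axis from world y",np.arctan2(-d[0],d[1]),np.linalg.norm(c[0]-c[1]),np.linalg.norm(c[1]-c[2]))
print("wing L top",tri(S(376,62),T(233,250)),"wing R",tri(S(452,103),T(335,258)))
print("knob top c",tri(S(525,235),T(425,262)))
print("bar at126 (lower right end)",onz("top",T(445,277),.145),"left",onz("top",T(127,258),.145))
print("knob at .136",onz("top",T(425,262),.136), "knob centre scene", onz("scene",S(526,250),.127))
c=onz("top",T(283,253),.178);print("wing top",c)
E
```

```text
[[0.5824, 0.1008, 0.015], [0.5873, -0.0825, 0.015], [0.5049, -0.0839, 0.015], [0.5011, 0.0973, 0.015]] [0.54392859 0.00791881 0.015     ]
yaw of dispenser y axis from world y 0.023873754017251534 0.18341850158745004 0.0823360172687202
[[0.5763, 0.0879, 0.015], [0.5846, -0.0839, 0.015], [0.5033, -0.0891, 0.015], [0.4981, 0.0933, 0.015]] [0.54057194 0.00205702 0.015     ]
yaw of dispenser y axis from world y 0.03814224420046151 0.17200575387229353 0.0814428242016151
wing L top (array([0.54645911, 0.02804567, 0.17349617]), np.float64(0.0018676799192719844)) wing R (array([ 0.54335932, -0.01312081,  0.17563717]), np.float64(0.0008641661683372897))
knob top c (array([ 0.54866518, -0.04837742,  0.13190458]), np.float64(0.0020431848191559635))
bar at126 (lower right end) [ 0.54056949 -0.05685021  0.145     ] left [0.55016895 0.07306275 0.145     ]
knob at .136 [ 0.5486565  -0.04896969  0.136     ] knob centre scene [ 0.54616891 -0.05003939  0.127     ]
wing top [0.54482547 0.00748099 0.178     ]
```

Careful with the scale: shifts go in shares of 80 cm and turns go in shares of 90 degrees. That gives: -280 mm / 800 = -0.35, 142 mm / 800 = 0.1775, -0.75 rad / 1.5708 = -0.4775.

Call:
{"method": "move_arm", "body": {"plan": [[0.1775,-0.35,0,0,0,-0.4775,50],[0.1775,-0.35,0,0,0,-0.4775,50],[0.1775,-0.35,0,0,0,-0.4775,50],[0.1775,-0.35,0,0,0,-0.4775,50],[0.1775,-0.35,0,0,0,-0.4775,50]], "squeeze": 40}}

```text
time: 0.6
eef_pos: [0.3739, 0.3433, 0.2532]
orientation: [-1.755, -2.606, 0.0]
ft_force: [0.8, 0.9, 1.0]
opening: 0.0501
finger_force: 0.0
```

Scaled: -280 mm / 800 = -0.35, 142 mm / 800 = 0.1775, -0.465 rad / 1.5708 = -0.296.

Call:
{"method": "move_arm", "body": {"plan": [[0.1775,-0.35,0,0,0,-0.296,50],[0.1775,-0.35,0,0,0,-0.296,50],[0.1775,-0.35,0,0,0,-0.296,50],[0.1775,-0.35,0,0,0,-0.296,50],[0.1775,-0.35,0,0,0,-0.296,50]]}}

```text
time: 1.1
eef_pos: [0.487, 0.1202, 0.2532]
orientation: [-2.303, -2.136, 0.0]
ft_force: [1.4, 0.2, 0.2]
opening: 0.0497
finger_force: 0.0
```

Scaled: -113 mm / 800 = -0.1413, 57 mm / 800 = 0.0713.

Call:
{"method": "move_arm", "body": {"plan": [[0.0713,-0.1413,0,0,0,0,50],[0.0713,-0.1413,0,0,0,0,50],[0.0713,-0.1413,0,0,0,0,50],[0.0713,-0.1413,-0.05,0,0,0,50],[0.0713,-0.1413,-0.05,0,0,0,50]]}}

```text
time: 1.6
eef_pos: [0.5415, 0.0086, 0.2097]
orientation: [-2.3, -2.132, 0.007]
ft_force: [-1.0, 0.5, 0.1]
opening: 0.0502
finger_force: 0.0
```

```bash
python3 - <<'E'
from h import *
im=np.array(optics.get_image("scene"))[:,:,::-1]; tp=np.array(optics.get_image("top"))[:,:,::-1]
f=lambda i:cv2.resize(i,(400,400),interpolation=cv2.INTER_CUBIC)
cv2.imwrite("pics/d.png",np.hstack([f(im[140:260,215:335]),f(tp[150:270,210:330])]))
E
```

```text
(no output)
```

View pics/d.png

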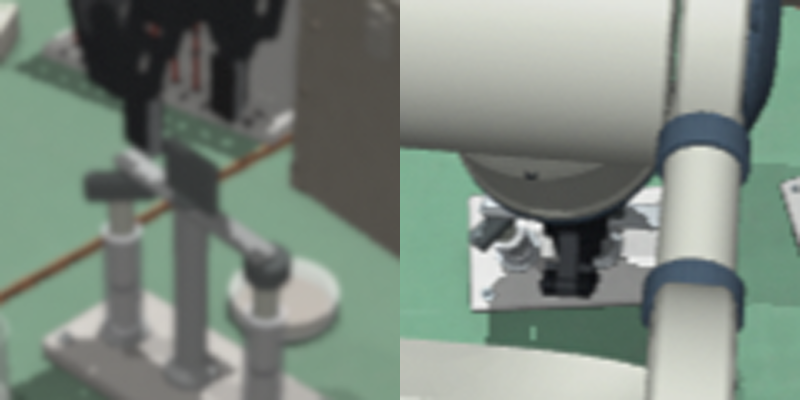

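The open fingers straddle the wing, at about (190,180) in the left crop. I'll descend and close.

Scaled: -40 mm / 800 = -0.05.

Call:
{"method": "move_arm", "body": {"plan": [[0,0,-0.05,0,0,0,50],[0,0,-0.05,0,0,0,50],[0,0,-0.05,0,0,0,25],[0,0,-0.05,0,0,0,14],[0,0,-0.05,0,0,0,14]]}}

```text
time: 2.2
eef_pos: [0.5443, 0.0093, 0.1749]
orientation: [2.301, 2.137, 0.002]
ft_force: [-0.6, 0.3, -0.2]
opening: 0.0139
finger_force: 0.0
```

Call:
{"method": "move_arm", "body": {"plan": [[0,0,0,0,0,0,0],[0,0,0,0,0,0,0],[0,0,0,0,0,0,0]], "squeeze": 30}}

```text
time: 2.5
eef_pos: [0.546, 0.0092, 0.175]
orientation: [2.299, 2.135, 0.006]
ft_force: [9.5, 1.2, 3.3]
opening: 0.0074
finger_force: 35.7
```

Scaled: 1.5 mm / 800 = 0.0019, -1 mm / 800 = -0.0013, -0.7 rad / 1.5708 = -0.4456.

Call:
{"method": "move_arm", "body": {"plan": [[0.0019,-0.0013,0,0,0,-0.0891,0],[0.0019,-0.0013,0,0,0,-0.1783,0],[0.0019,-0.0013,0,0,0,-0.2674,0],[0.0019,-0.0013,0,0,0,-0.3565,0],[0.0019,-0.0013,0,0,0,-0.4456,0]]}}

```text
time: 3.0
eef_pos: [0.5459, 0.0093, 0.175]
orientation: [-2.899, -1.21, -0.005]
ft_force: [-1.3, 11.9, 13.6]
opening: 0.0076
finger_force: 37.4
```

```bash
python3 - <<'E'
from h import *
o=robot.observe()
for k in("qpos","eef_pos","orientation","ft_force","wrist_torque"):print(k,np.round(o[k],4))
E
```

```text
qpos [-0.0934  0.4752  1.6365  0.002   1.0274  0.6853]
eef_pos [0.5459 0.0093 0.175 ]
orientation [-2.8986 -1.2103 -0.0046]
ft_force [-1.2656 11.8831 13.5638]
wrist_torque [1.9567 0.36   0.059 ]
```

Scaled: 2 mm / 800 = 0.0025, 1 mm / 800 = 0.0013, -0.7 rad / 1.5708 = -0.4456.

Call:
{"method": "move_arm", "body": {"plan": [[0,0.0025,0.0013,0,0,-0.0891,0],[0,0.0025,0.0013,0,0,-0.1783,0],[0,0.0025,0.0013,0,0,-0.2674,0],[0,0.0025,0.0013,0,0,-0.3565,0],[0,0.0025,0.0013,0,0,-0.4456,0]]}}

```text
time: 3.5
eef_pos: [0.5457, 0.0099, 0.1751]
orientation: [3.138, 0.143, 0.002]
ft_force: [1.5, -2.4, -3.4]
opening: 0.0075
finger_force: 34.9
```

Scaled: -0.05 rad / 1.5708 = -0.0318.

Call:
{"method": "move_arm", "body": {"plan": [[0,0,0,0,0,-0.0318,0],[0,0,0,0,0,-0.0318,0],[0,0,0,0,0,-0.0318,0]]}}

```text
time: 3.8
eef_pos: [0.5457, 0.01, 0.175]
orientation: [3.14, 0.077, 0.002]
ft_force: [0.5, -4.2, 4.3]
opening: 0.0072
finger_force: 35.8
```

```bash
python3 - <<'E'
from h import *
o=robot.observe()
for k in("qpos","eef_pos","orientation","ft_force","wrist_torque"):print(k,np.round(o[k],4))
R=cv2.Rodrigues(o["orientation"])[0];print("tool y ang",np.degrees(np.arctan2(R[1,1],R[0,1])))
E
```

```text
qpos [-9.1000e-02  4.7530e-01  1.6361e+00 -4.0000e-04  1.0286e+00  1.4313e+00]
eef_pos [0.5457 0.01   0.175 ]
orientation [3.1401e+00 7.6600e-02 2.4000e-03]
ft_force [ 0.5409 -4.1985  4.2573]
wrist_torque [-0.5886 -0.2283 -0.0209]
tool y ang -87.2057606783303
```

The catch is crosswise. I'll release it, rise, and swing over to the knob.

Scaled: 55 mm / 800 = 0.0688, 45 mm / 800 = 0.0563.

Call:
{"method": "move_arm", "body": {"plan": [[0,0,0,0,0,0,45],[0,0,0,0,0,0,45],[0,0,0,0,0,0,45],[0,0,0.0563,0,0,0,45],[0,0,0.0688,0,0,0,45]]}}

```text
time: 4.3
eef_pos: [0.5463, 0.0102, 0.2325]
orientation: [3.14, 0.074, 0.006]
ft_force: [0.8, -1.0, -1.3]
opening: 0.0449
finger_force: 0.0
```

Scaled: -58 mm / 800 = -0.0725, 2 mm / 800 = 0.0025, 0.7 rad / 1.5708 = 0.4456.

Call:
{"method": "move_arm", "body": {"plan": [[0.0025,-0.0725,0,0,0,0.4456,50],[0.0025,-0.0725,0,0,0,0.4456,50],[0.0025,-0.0725,0,0,0,0.4456,50],[0.0025,-0.0725,0,0,0,0.4456,50],[0.0025,-0.0725,0,0,0,0.4456,50]]}}

```text
time: 4.8
eef_pos: [0.547, -0.0479, 0.2292]
orientation: [-2.921, -1.155, 0.0]
ft_force: [-0.1, -0.1, -0.6]
opening: 0.0501
finger_force: 0.0
```

Scaled: 0.8 rad / 1.5708 = 0.5093.

Call:
{"method": "move_arm", "body": {"plan": [[0,0,0,0,0,0.5093,50],[0,0,0,0,0,0.5093,50],[0,0,0,0,0,0.5093,50],[0,0,0,0,0,0.5093,50],[0,0,0,0,0,0.5093,50]]}}

```text
time: 5.3
eef_pos: [0.547, -0.0476, 0.2292]
orientation: [-2.295, -2.145, -0.0]
ft_force: [-0.3, -0.2, 0.1]
opening: 0.0502
finger_force: 0.0
```

Scaled: 0.1 rad / 1.5708 = 0.0637.

Call:
{"method": "move_arm", "body": {"plan": [[0,0,0,0,0,0.0637,50],[0,0,0,0,0,0.0637,50],[0,0,0,0,0,0.0637,50]]}}

```text
time: 5.6
eef_pos: [0.547, -0.0477, 0.2292]
orientation: [-2.196, -2.247, 0.0]
ft_force: [0.0, -0.4, -0.0]
opening: 0.0497
finger_force: 0.0
```

```bash
python3 - <<'E'
from h import *
o=robot.observe()
for k in("eef_pos","orientation","ft_force","opening"):print(k,np.round(o[k],4))
R=cv2.Rodrigues(o["orientation"])[0];print("tool y ang",np.degrees(np.arctan2(R[1,1],R[0,1])))
im=np.array(optics.get_image("scene"))[:,:,::-1]; tp=np.array(optics.get_image("top"))[:,:,::-1]
f=lambda i:cv2.resize(i,(400,400),interpolation=cv2.INTER_CUBIC)
cv2.imwrite("pics/e.png",np.hstack([f(im[140:260,215:335]),f(tp[150:270,210:330])]))
E
```

```text
eef_pos [ 0.547  -0.0477  0.2292]
orientation [-2.1957 -2.2466  0.    ]
ft_force [ 0.0406 -0.4499 -0.0201]
opening 0.0497
tool y ang 1.3139272845792922
```

View pics/e.png

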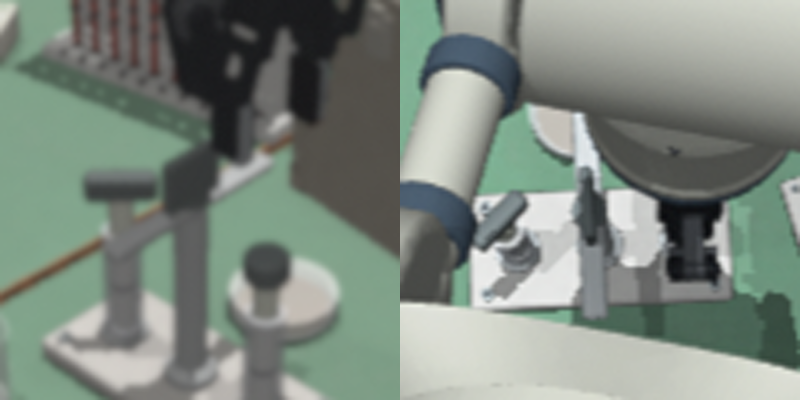

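The bar stands crosswise, seen from (600,110) to (595,310) in the right panel. The round knob at (267,265) in the left panel is free and lies under the fingers. I'll descend over it.

Scaled: -98 mm / 800 = -0.1225, -85 mm / 800 = -0.1063.

Call:
{"method": "move_arm", "body": {"plan": [[0.0006,0,-0.0563,0,0,0,50],[0.0006,0,-0.1063,0,0,0,50],[0.0006,0,-0.1225,0,0,0,50],[0.0006,0,-0.1225,0,0,0,36],[0.0006,0,-0.1225,0,0,0,33]], "squeeze": 20}}

```text
time: 6.2
eef_pos: [0.5479, -0.0478, 0.1318]
orientation: [2.193, 2.249, 0.0]
ft_force: [-0.1, 0.5, 1.0]
opening: 0.0335
finger_force: 0.0
```

Call:
{"method": "move_arm", "body": {"plan": [[0,0,0,0,0,0,22],[0,0,0,0,0,0,22],[0,0,0,0,0,0,22],[0,0,0,0,0,0,22]], "squeeze": 20}}

```text
time: 6.6
eef_pos: [0.5483, -0.0479, 0.1323]
orientation: [2.191, 2.249, 0.002]
ft_force: [-0.6, 0.7, 8.1]
opening: 0.027
finger_force: 20.4
```

Scaled: 3 mm / 800 = 0.0038, 2 mm / 800 = 0.0025.

Call:
{"method": "move_arm", "body": {"plan": [[0,0,0.0006,0,0,0,22],[0,0,0.0013,0,0,0,22],[0,0,0.0025,0,0,0,22],[0,0,0.0038,0,0,0,22],[0,0,0.0038,0,0,0,22]], "squeeze": 25}}

```text
time: 7.1
eef_pos: [0.5476, -0.0478, 0.1344]
orientation: [2.192, 2.25, 0.0]
ft_force: [-0.3, -0.3, -0.7]
opening: 0.0269
finger_force: 24.8
```

```bash
python3 - <<'E'
from h import *
o=robot.observe()
for k in("eef_pos","orientation","ft_force","wrist_torque","opening"):print(k,np.round(o[k],4))
E
```

```text
eef_pos [ 0.5476 -0.0478  0.1344]
orientation [2.1923e+00 2.2500e+00 1.0000e-04]
ft_force [-0.3082 -0.314  -0.7204]
wrist_torque [-0.0598 -0.2187  0.0229]
opening 0.0269
```

Scaled: 16 mm / 800 = 0.02, 12 mm / 800 = 0.015.

Call:
{"method": "move_arm", "body": {"plan": [[0,0,0.005,0,0,0,22],[0,0,0.01,0,0,0,22],[0,0,0.015,0,0,0,22],[0,0,0.02,0,0,0,22],[0,0,0.02,0,0,0,22]]}}

```text
time: 7.6
eef_pos: [0.5477, -0.0478, 0.1509]
orientation: [2.192, 2.25, 0.001]
ft_force: [0.1, -0.5, -0.8]
opening: 0.0265
finger_force: 25.0
```

Scaled: 15 mm / 800 = 0.0188, 12 mm / 800 = 0.015.

Call:
{"method": "move_arm", "body": {"plan": [[0,0,0.005,0,0,0,22],[0,0,0.01,0,0,0,22],[0,0,0.015,0,0,0,22],[0,0,0.0188,0,0,0,22],[0,0,0.0188,0,0,0,22]]}}

```text
time: 8.1
eef_pos: [0.5477, -0.0478, 0.1658]
orientation: [2.192, 2.25, 0.0]
ft_force: [-0.1, 0.0, -2.0]
opening: 0.0265
finger_force: 25.0
```

```bash
python3 - <<'E'
from h import *
o=robot.observe()
for k in("eef_pos","orientation","ft_force","wrist_torque","opening"):print(k,np.round(o[k],4))
im=np.array(optics.get_image("scene"))[:,:,::-1]
cv2.imwrite("pics/f.png",cv2.resize(im[170:280,240:340],None,fx=5.4,fy=5.4,interpolation=cv2.INTER_CUBIC))
for z in(.095,.090,.085,.1): print(z,(proj("scene",[.5472,-.0485,z])-[240,170])*5.4)
E
```

```text
eef_pos [ 0.5477 -0.0478  0.1658]
orientation [2.1921e+00 2.2498e+00 5.0000e-04]
ft_force [-0.0713  0.019  -1.9531]
wrist_torque [-0.0317 -0.0978 -0.0051]
opening 0.0265
0.095 [294.02483269 340.01102959]
0.09 [293.59499572 351.16462266]
0.085 [293.16805882 362.24296369]
0.1 [294.45759937 328.78141511]
```

View pics/f.png

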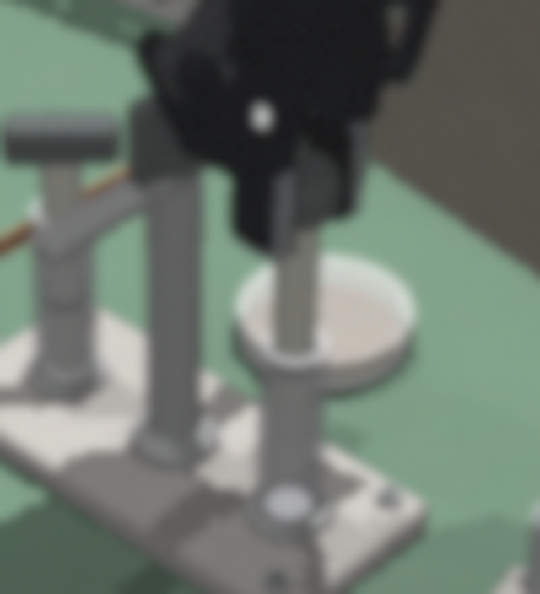

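The plunger is about 33 mm out, its foot showing near (290,500) and the mouth at (293,350). The bar is still crosswise and the T plunger is down. Now the last 6.5 mm.

Scaled: 6.5 mm / 800 = 0.0081, 6 mm / 800 = 0.0075.

Call:
{"method": "move_arm", "body": {"plan": [[0,0,0.0025,0,0,0,22],[0,0,0.005,0,0,0,22],[0,0,0.0075,0,0,0,22],[0,0,0.0081,0,0,0,22],[0,0,0.0081,0,0,0,22]]}}

```text
time: 8.65
eef_pos: [0.5476, -0.0478, 0.1719]
orientation: [2.192, 2.25, 0.0]
ft_force: [0.7, 0.2, -1.2]
opening: 0.0266
finger_force: 25.0
```

Call:
{"method": "move_arm", "body": {"plan": [[0,0,0,0,0,0,22],[0,0,0,0,0,0,22],[0,0,0,0,0,0,22],[0,0,0,0,0,0,22]]}}

```text
time: 9.05
eef_pos: [0.5476, -0.0478, 0.1718]
orientation: [2.192, 2.25, -0.0]
ft_force: [0.6, -0.1, -0.6]
opening: 0.0267
finger_force: 25.0
```

```bash
python3 - <<'E'
from h import *
o=robot.observe()
for k in("eef_pos","ft_force","wrist_torque","joint_velocities"):print(k,np.round(o[k],4))
im=np.array(optics.get_image("scene"))[:,:,::-1]
cv2.imwrite("pics/g.png",cv2.resize(im[200:280,260:330],None,fx=7,fy=7,interpolation=cv2.INTER_CUBIC))
E
```

```text
eef_pos [ 0.5476 -0.0478  0.1718]
ft_force [ 0.6221 -0.0956 -0.606 ]
wrist_torque [-0.0328 -0.1559  0.0028]
joint_velocities [ 0.0016 -0.0004  0.0009  0.      0.0004  0.002 ]
```

View pics/g.png

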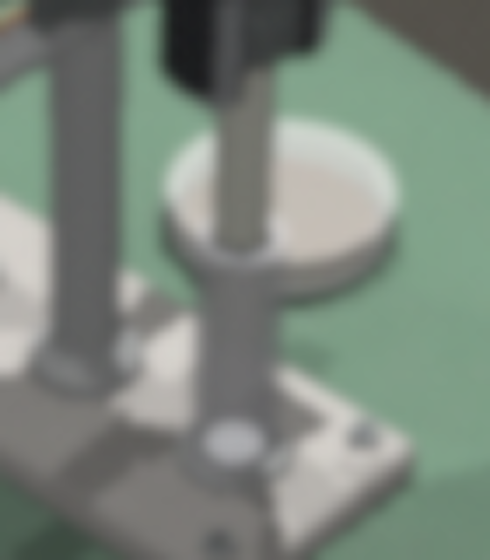

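The top edge of the ring shows as a dark line at the mouth, at (240,248). That agrees with the roughly 39.5 mm drawn, and there is almost no side force. I'll hand in.

```bash
python3 -c "
from h import *
print(workorder.close_job())"
```

```text
the job is handed in; nothing more can be done
None
```

I turned the catch crosswise, drew the round-knobbed plunger about 39.5 mm so its ring is level with the barrel's mouth, and handed the job in with the robot still holding it; no verdict came back.

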